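# Set the fixture block on the angle table

### The job

Pick up the aluminium fixture block by its handle and set it down gently, without dropping or ramming it, flat on the tilted deck of the angle table, its long side along the slope. Press it firmly into the corner so that it bears on the end stop's bar and the side rail at the same time, then let go and leave it flush against both. The bar's setting along the slope is different every time, so feel for it; do not let the block slide down into it on its own. Do not knock over the arbor or the collets.

Things in the scene. Friction and masses are not known exactly. Their poses are not given: they have to be found in the camera images.
- fixture_block: Aluminium block 90 x 60 x 30 mm (x, y, z) with a steel strap handle on top, about 0.4 to 0.75 kg in all; there is a plain block of about the same size without a handle on the bench. Origin: centre of the underside; x along the 90 mm side, y along the 60 mm side, z up through the handle. It looks the same after a half turn about z and may be set either way round.
- handle: The strap handle of the fixture block, fixed to it. Its origin and axes are those of the block (centre of the block's underside). Grip bar: 12 mm thick along x, 14 mm high, centre 62 mm above the block's underside, running along y; two 10 mm posts at y = +-26 mm leave 42 mm between them and a clear height of 25 mm between the block's top and the bar.
- tilt (a joint): Tilt of the angle table's deck, rad: 0 level, grows as the far end rises; the near end (towards the robot) is the lower. It is locked and stays where it is. Deck, stop, rail and block are oiled: let go on the slope, the block slides down by itself and slams into the stop.
- deck: Dark steel deck, 190 x 100 mm, 14 mm thick, sloping, on a grey base. Origin on the middle of its lower edge, 12 mm under the top face; x runs up the slope, y across it (to the left seen from the robot), z square to the top face. The top face spans x 0 to 190 mm, y -50 to 50 mm.
- end_stop: Adjustable end stop: dark bracket at the deck's lower edge (x 0 to 10 mm), carrying a bright bar across the deck (10 mm thick, y -35 to 49 mm, 14 mm above the deck's top), locked at a setting that changes each time and is NOT in this pose: its bearing face, looking up the slope, lies anywhere from x = 20 to 50 mm. Find it by touch or eye. Origin and axes: those of the deck.
- side_rail: Steel bar along the deck's right edge (deck -y side), 14 mm wide, standing 14 mm above the deck's top. Origin and axes are those of the deck; its bearing face, towards +y, is at y = -35 mm. It spans x 20 to 170 mm.
- corner (a point): Point on the deck's top face at the foot of the rail's bearing face, 20 mm up from the deck's lower edge (the bar's lowest setting); axes as the deck's: x up the slope, y away from the rail, z out of the deck. Home for the block: underside centre at y = 30, z = 0 mm and x = 45 to 75 mm from here, depending on the bar's setting; the block's x axis along this x, either way round.
- arbor: Dark steel taper tool arbor standing on its wide end on the bench, 115 mm tall, 64 mm across its flange. Origin: centre of its foot; z up. A bystander.
- collet_a: Steel collet standing on the bench, 42 mm tall, 28 mm across. Origin: centre of its foot; z up. A bystander.
- collet_b: Another steel collet just like the first, standing on the bench. A bystander.

How it is judged (in metres and radians):
On the way, in this order (a step that is already met when the one before it is completed fails the run):
1. the block is lifted clear of the bench, held by its handle (height (world z) of fixture_block above 0.03 m and contact force between the fingers and handle above 2 N and contact force between fixture_block and deck below 0.05 N), for 0.1 s.
2. the block, lying along the deck in its corner, is pressed on the end stop and the side rail at once, with at least 2 N on each (contact force between fixture_block and end_stop above 2 N and contact force between fixture_block and side_rail above 2 N and angle between the z axis of fixture_block and the z axis of corner, either way round below 0.06 rad and angle between the x axis of fixture_block and the x axis of corner, either way round below 0.06 rad and z of fixture_block in the frame of corner below 0.006 m), for 0.1 s.
At the end, for the whole second after the job is handed in: The block lies still and released, flat on the deck (underside within 2 mm and 2 degrees of the top face, handle up), long side along the slope within 2 degrees, resting on the end stop's bar (at least 0.1 N on it) and within 2 mm of touching the side rail (x of fixture_block in the frame of corner between 0.042 and 0.078 m and contact force between fixture_block and end_stop above 0.1 N and y of fixture_block in the frame of corner between 0.028 and 0.032 m and z of fixture_block in the frame of corner between -0.002 and 0.002 m and angle between the x axis of fixture_block and the x axis of corner, either way round below 0.035 rad and angle between the z axis of fixture_block and the z axis of corner, either way round below 0.035 rad and angle between fixture_block's own z axis and vertical below 1 rad and linear speed of fixture_block below 0.01 m/s and contact force between the fingers and fixture_block below 0.1 N).
It fails at once if the block is rammed: more than 100 N between it and the deck with its stop and rail (contact force between fixture_block and deck above 100 N).
It fails at once if the block is let fall or slide on its own: faster than 0.25 m/s while not held (height (world z) of fixture_block above 0.03 m and contact force between the fingers and fixture_block below 0.1 N and linear speed of fixture_block above 0.25 m/s).
It fails at once if the arbor or a collet is knocked over (angle between any of arbor, collet_a, collet_b's own z axis and vertical above 0.5 rad).
It also fails if it takes over 48 s, if anything falls off the work surface, if the arm or the gripper's body presses on something with over 40 N, if the wrist force passes 120 N, or if a joint passes its speed limit or range.

### The arm

A 7-joint arm with a two-finger parallel gripper is mounted at the origin on the work surface. World frame = base frame: x ahead of the robot, y to its left, z up, the work surface at z = 0. Lengths are in mm, angles in rad, forces in N, time in s.
With the tool pointing down it reaches from about 400 to 850 mm from the base axis. Payload 10.4 kg.
Tool frame: the origin (TCP) lies on the centre line of the jaws, within the pads' length; the fingertips stand 11 mm ahead of it and the grasp point (between the pads) lies 8 mm behind it; z points along the fingers, y is the line along which they close (so a half turn about z gives the same grasp; the last joint's range is limited). The gripper opens to 87 mm and grips with 3 to 60 N. Pads are 19 mm wide; open, the fingers measure 117 mm over their backs; the gripper's body (75 mm by 190 mm) begins 51 mm behind the grasp point.
Start: joints at [-1.304, 0.332, -0.065, 1.46, 0.022, 1.35, -0.088], TCP at [178.587, 598.966, 204.576] pointing down, gripper open.
Joint ranges: [-2.6, 2.6], [-0.5, 2.12], [-1.47, 1.34], [0.16, 2.42], [-1.27, 4.41], [0.06, 2.06], [-2.6, 2.6]. Speed limits (rad/s): [2.22, 2.22, 2.79, 2.79, 3.14, 3.14, 3.14].

### API

Orientations are given as a rotation vector (axis times angle).
In Python, from workcell import manip gives the robot as it stands.
- The arm moves only by the shell command python3 drive.py 'ROWS'. ROWS is a JSON object whose key "offsets" holds a list of rows, 1 to 12 of them, each of 7 numbers: dx, dy, dz in mm, then a rotation vector rx, ry, rz in rad, then the finger opening in mm; each row is the pose to reach, as a shift and turn from the pose commanded when the command began, along the tool's axes at that moment; what a row does not reach only later rows make up. A row lasts 1/10 s, in which the tool goes at most 50 mm and 0.15 rad, less where a joint would pass 70% of its speed; a pose out of reach is approached as far as the arm can. The fingers move at their own pace and stop on an object; the grip force is fixed at half the most. Time passes only in rows, so rows that do not move let the fingers close. It prints the time, the measured TCP pose, the force, the opening and the grip force at its end. Input that does not fit is refused with a message, and nothing moves.
- manip.get_state(): the state, without advancing time (a new reading comes with each control period).
- manip.grab_frame(name): name is "scene" or "top" or "wrist"; returns a dict with "pixels" (400x640x3 uint8, red, green, blue), "vertical_fov" (degrees; the focal length in pixels is half the picture's height over the tangent of half this angle, whatever the lens; pixels are square), "cx", "cy" (the principal point, pixels), "k1" (the pictures are not rectified: a ray, as slopes to the right and down, at radius r is drawn at 1 + k1 r^2 times it, then the intrinsics apply), "T" (4x4, takes a point from camera to world coordinates). Camera axes: x right, y down, z forward; pixel columns grow to the right and rows downward; lengths in mm; the calibration is good to about 2 mm. A picture is of the moment at which its call begins. There is no depth.
- manip.job_done(): hands the job in; it is judged then, once.
The state is a dict: "clock": time; "joints": joint angles; "dq": joint speeds; "joint_torque": joint torques, N m; "position": TCP position; "eef_rot": TCP orientation; "contact_force": force on the tool from outside, world axes, zero at the start; "ft_torque": the same for the moment, N m; "finger_gap": finger opening in mm; "gripper_force": force on a finger pad.
Only numpy, scipy, OpenCV 4.12 (cv2) and the standard library are available. Lean on these libraries where they do the work, as an engineer would, in place of code of your own. Each camera call takes 0.05 s, during which the arm holds its last target. There are 200 camera calls.

## Working session

There is one attempt and no reset: what is moved stays moved. The work goes in short steps, Python scripts to look and compute and a shell command to move; the robot and the scene stay as the last step left them, time stands still between calls to the robot, and variables do not carry over. Pictures are saved under pics/ and viewed, at most 10 in all, crops included, and the job is handed in when it is done.

```bash
ls; mkdir -p pics
cat > h.py <<'E'
import numpy as np, cv2, json
from workcell import manip
from scipy.spatial.transform import Rotation as R
def grab(n,save=None):
    f=manip.grab_frame(n)
    if save: cv2.imwrite('pics/'+save,np.asarray(f['pixels'])[:,:,::-1])
    return f
def KD(f):
    h=np.asarray(f['pixels']).shape[0]; fl=h/2/np.tan(np.radians(f['vertical_fov'])/2)
    return np.array([[fl,0,f['cx']],[0,fl,f['cy']],[0,0,1.]]),np.array([f['k1'],0,0,0,0.])
def rays(f,px):
    K,D=KD(f); u=cv2.undistortPoints(np.array(px,float).reshape(-1,1,2),K,D).reshape(-1,2)
    T=np.array(f['T']); d=np.c_[u,np.ones(len(u))]@T[:3,:3].T
    return T[:3,3],d
def plane(f,px,z):
    o,d=rays(f,px); return o+d*((z-o[2])/d[:,2])[:,None]
def proj(f,P):
    K,D=KD(f); T=np.linalg.inv(np.array(f['T']))
    return cv2.projectPoints(np.array(P,float).reshape(-1,3),cv2.Rodrigues(T[:3,:3])[0],T[:3,3],K,D)[0].reshape(-1,2)
def tri(obs): # [(f,px)]
    A=np.zeros((3,3));b=np.zeros(3)
    for f,p in obs:
        o,d=rays(f,[p]); d=d[0]/np.linalg.norm(d[0]); M=np.eye(3)-np.outer(d,d); A+=M;b+=M@o
    return np.linalg.solve(A,b)
E
python3 - <<'E'
from h import *
import pickle
F={n:grab(n,n+'0.png') for n in('scene','top')}
pickle.dump(F,open('F.pkl','wb'))
print(manip.get_state())
for n in F: print(n,np.round(F[n]['T'],2).tolist(),F[n]['k1'],F[n]['vertical_fov'])
E
```

```text
drive.py
pics
workcell.py
{'clock': 0.1, 'joints': array([-1.30355847,  0.33283873, -0.0646708 ,  1.46083847,  0.02162976,
        1.34990379, -0.08851543]), 'dq': array([-2.30410725e-03, -1.12083975e-03, -1.69319717e-05, -3.82053689e-03,
       -3.52685091e-04,  1.55194661e-03,  1.24852846e-04]), 'joint_torque': array([ 1.66224534e-03, -6.24546075e+01,  2.46859866e-02, -3.90713096e+01,
       -6.14169636e-02,  3.66223056e-02,  4.38325242e-05]), 'position': array([178.55062233, 598.57413471, 203.82369328]), 'eef_rot': array([-4.53698517e-01, -3.10856618e+00,  2.02498689e-03]), 'contact_force': array([0.00968363, 0.07874506, 0.51040445]), 'ft_torque': array([ 0.0378296 ,  0.01898901, -0.0197772 ]), 'gripper_force': 0.0, 'finger_gap': 86.71080221249079}
scene [[-0.62, 0.49, -0.61, 1143.38], [0.78, 0.41, -0.47, 416.63], [0.02, -0.77, -0.64, 639.92], [0.0, 0.0, 0.0, 1.0]] -0.09305858099163465 46.86887008420739
top [[0.02, -1.0, 0.04, 561.1], [-1.0, -0.02, -0.02, 15.99], [0.02, -0.04, -1.0, 940.48], [0.0, 0.0, 0.0, 1.0]] -0.08750065313356373 46.47018807260351
```

View pics/top0.png

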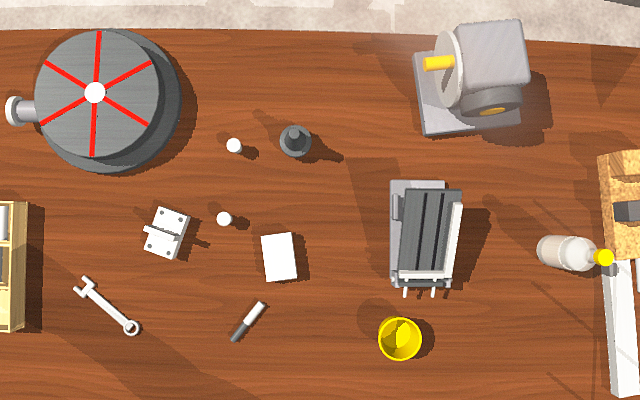

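View pics/scene0.png

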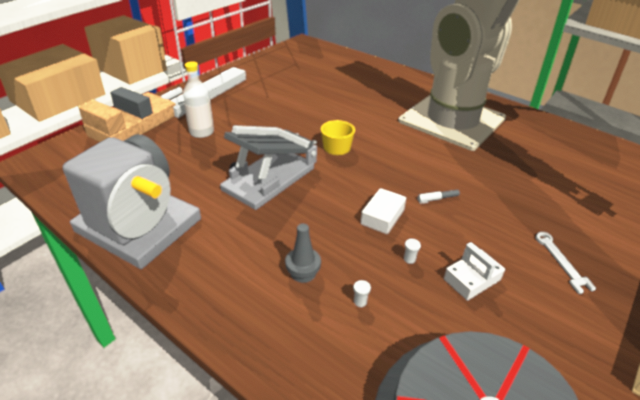

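The top view shows the handled block at (167,232), collets at (233,145) and (224,219), the arbor at (295,140), and the angle table at (425,235). Its bar is at the lower end (~(425,275)) and its rail on the right. The scene view shows the deck sloping down towards the robot.

Run:
```python
from h import *
import pickle
F=pickle.load(open('F.pkl','rb'))
t=F['top']; s=F['scene']
a=np.asarray(t['pixels'])[165:305,375:475,::-1]; b=np.asarray(t['pixels'])[195:270,135:200,::-1]
c=np.asarray(s['pixels'])[110:210,215:325,::-1]
A=cv2.resize(a,None,fx=4,fy=4,interpolation=2);C=cv2.resize(c,None,fx=3.6,fy=3.6,interpolation=2)
im=np.zeros((560,800,3),np.uint8); im[:A.shape[0],:400]=A; im[:C.shape[0],404:800]=C[:, :396]
cv2.imwrite('pics/crop1.png',im)
print(plane(t,[(233,145),(224,219)],42).round(),plane(t,[(295,140)],60).round(),plane(t,[(167,232)],30).round(),plane(t,[(280,257)],30).round())
# block top by mask
px=np.asarray(t['pixels']); g=px.astype(int); m=((g.min(2)>150)&(g.max(2)-g.min(2)<30)).astype(np.uint8)
m2=np.zeros_like(m);m2[195:270,135:200]=m[195:270,135:200]
cs=max(cv2.findContours(m2,0,2)[0],key=cv2.contourArea)
r=cv2.minAreaRect(cs);bp=cv2.boxPoints(r);print(r,plane(t,bp,30).round(1).tolist())
# deck guesses
print(plane(t,[(401,275),(452,280),(409,190),(461,190)],100).round().tolist())
st=manip.get_state();Rm=R.from_rotvec(st['eef_rot']).as_matrix();print(Rm.round(3))
w=grab('wrist');T=np.array(w['T']);print((Rm.T@(T[:3,3]-st['position'])).round(1),(Rm.T@T[:3,:3]).round(2),w['vertical_fov'])
```

```text
[[699. 165.  42.]
 [555. 178.  42.]] [[708.  44.  60.]] [[527. 292.  30.]] [[483.  69.  30.]]
((158.008544921875, 241.976806640625), (37.336177825927734, 23.261032104492188), 20.2248592376709) [[497.0, 352.1, 30.0], [540.2, 337.3, 30.0], [516.7, 266.9, 30.0], [473.7, 281.7, 30.0]]
[[461.0, -154.0, 100.0], [453.0, -248.0, 100.0], [615.0, -166.0, 100.0], [617.0, -263.0, 100.0]]
[[-0.958  0.286 -0.   ]
 [ 0.286  0.958 -0.001]
 [-0.    -0.001 -1.   ]]
[  76.6    0.2 -180. ] [[-0.   -0.96 -0.28]
 [ 1.   -0.    0.  ]
 [-0.   -0.28  0.96]] 68.36320422794194
```

View pics/crop1.png

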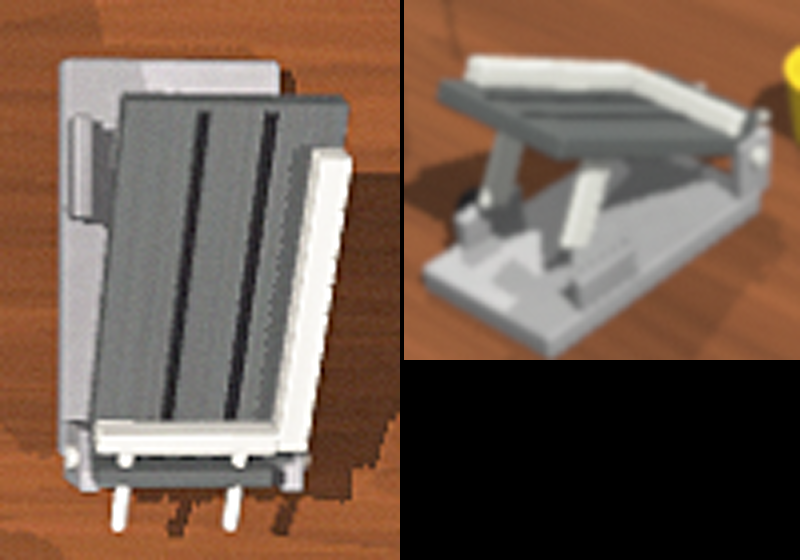

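```bash
python3 drive.py '{"offsets": [[-210,-109,0,0,0,0.4,87],[-210,-109,0,0,0,0.4,87],[-210,-109,0,0,0,0.4,87],[-210,-109,0,0,0,0.4,87],[-421,-218,0,0,0,0.8,87],[-421,-218,0,0,0,0.8,87],[-421,-218,0,0,0,0.8,87],[-421,-218,0,0,0,0.8,87],[-421,-218,0,0,0,0.8,87],[-421,-218,0,0,0,0.8,87],[-421,-218,0,0,0,0.8,87],[-421,-218,0,0,0,0.8,87]]}'
python3 - <<'E'
from h import *
import pickle
w=grab('wrist','w1.png'); pickle.dump(w,open('w1.pkl','wb'))
print(manip.get_state()['joints'])
E
```

```text
clock: 1.35
position: [519.5, 269.7, 204.2]
eef_rot: [-1.629, -2.685, 0.001]
contact_force: [-0.5, 0.7, -0.3]
finger_gap: 87.1
gripper_force: 0.0
[-0.81659219  0.24495522  0.30818347  1.58716141 -0.07669386  1.32185002
 -0.01595034]
```

View pics/w1.png

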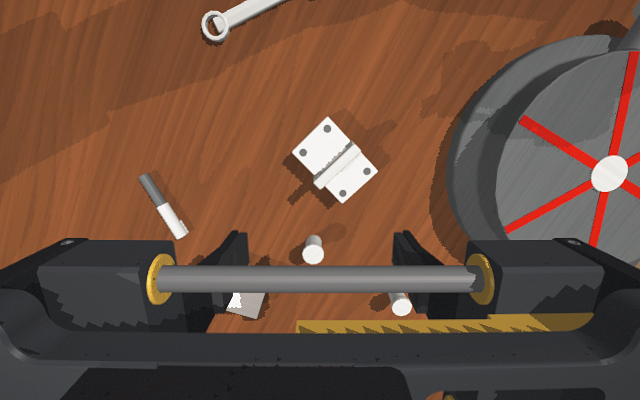

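Wrist view: the block is centred at about (335,160), with bolts near (327,128), (304,153), (367,171) and (343,193). The bar runs from (316,186) to (360,145).

Run:
```python
from h import *
import pickle
w=pickle.load(open('w1.pkl','rb'))
g=cv2.cvtColor(np.asarray(w['pixels']),cv2.COLOR_RGB2GRAY).astype(float)
B=[]
for x,y in [(327,128),(304,153),(367,171),(343,193)]:
    p=np.clip(170-g[y-6:y+7,x-6:x+7],0,None); yy,xx=np.mgrid[y-6:y+7,x-6:x+7]
    p[(yy-y)**2+(xx-x)**2>36]=0
    B.append(((p*xx).sum()/p.sum(),(p*yy).sum()/p.sum()))
P=plane(w,B,31); print(np.round(B,1).tolist(),P.round(1).tolist())
c=P.mean(0); d=(P[2]+P[3]-P[0]-P[1]); d/=np.linalg.norm(d); d2=P[1]+P[3]-P[0]-P[2]
print('c',c,'x az',np.degrees(np.arctan2(d[1],d[0])),'y az',np.degrees(np.arctan2(d2[1],d2[0])),np.linalg.norm(P[2]-P[0]),np.linalg.norm(P[1]-P[0]))
# bar ends check
print('bar',plane(w,[(316,186),(360,145)],66).mean(0))
# cross check in the top view
F=pickle.load(open('F.pkl','rb')); print(proj(F['top'],np.r_[P,[c+[0,0,38]]]).round(1).tolist())
st=manip.get_state();Rm=R.from_rotvec(st['eef_rot']).as_matrix();print(Rm.round(3))
```

```text
[[326.9, 128.2], [302.6, 152.0], [366.5, 170.8], [342.4, 192.8]] [[497.9, 328.4, 31.0], [485.2, 290.5, 31.0], [564.1, 306.0, 31.0], [551.4, 268.3, 31.0]]
c [524.63316237 298.32915132  31.        ] x az -18.587286694279484 y az -108.5996624487528 69.92193146444646 39.953229903899725
bar [525.54418979 299.34214084  66.        ]
[[148.2, 246.4], [167.0, 253.4], [160.4, 212.8], [179.2, 219.8], [157.5, 233.7]]
[[-0.464  0.886 -0.001]
 [ 0.886  0.464  0.   ]
 [ 0.001 -0.001 -1.   ]]
```

```bash
python3 drive.py '{"offsets": [[23,18,74,0,0,0.806,87],[23,18,74,0,0,0.806,87],[23,18,74,0,0,0.806,87],[23,18,74,0,0,0.806,87],[23,18,74,0,0,0.806,87],[23,18,74,0,0,0.806,87],[23,18,74,0,0,0.806,87],[23,18,74,0,0,0.806,87]]}'
python3 - <<'E'
from h import *
import pickle
w=grab('wrist','w2.png'); pickle.dump(w,open('w2.pkl','wb'))
st=manip.get_state();print(R.from_rotvec(st['eef_rot']).as_matrix().round(3),st['joints'])
ux=np.array([np.cos(np.radians(-18.59)),np.sin(np.radians(-18.59)),0]);uy=np.array([-ux[1],ux[0],0]);c=np.array([524.6,298.3,0])
P=[c+a*ux+b*uy+[0,0,z] for a,b,z in [(0,0,69),(0,-31,69),(0,31,69),(45,30,30),(45,-30,30),(-45,30,30),(-45,-30,30)]]
im=np.asarray(w['pixels'])[:,:,::-1].copy()
for p in proj(w,P): cv2.circle(im,tuple(int(v) for v in p.round()),3,(0,0,255),1)
cv2.imwrite('pics/w2o.png',im)
E
```

```text
clock: 2.2
position: [524.2, 299.6, 130.5]
eef_rot: [-2.547, -1.838, 0.0]
contact_force: [-0.1, -0.6, -0.3]
finger_gap: 87.1
gripper_force: 0.0
[[ 0.316  0.949 -0.   ]
 [ 0.949 -0.316  0.   ]
 [ 0.    -0.    -1.   ]] [-0.92033428  0.34732225  0.40462628  1.63543721 -0.14538222  1.1886957
 -0.80459204]
```

View pics/w2o.png

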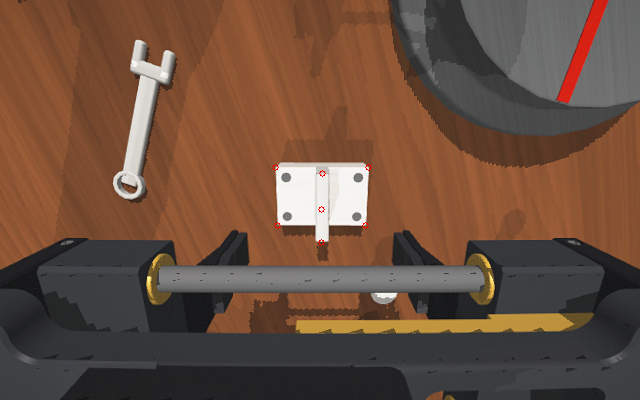

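The predicted corners and bar fall right on the block and the handle at (322,208), so I descend and grip.

```bash
python3 drive.py '{"offsets": [[-1,0,30,0,0,0,87],[-1,0,55,0,0,0,87],[-1,0,70,0,0,0,87],[-1,0,76,0,0,0,87],[-1,0,76,0,0,0,87],[-1,0,76,0,0,0,10],[-1,0,76,0,0,0,5],[-1,0,76,0,0,0,5],[-1,0,76,0,0,0,5],[-1,0,76,0,0,0,5],[-1,0,76,0,0,0,5],[-1,0,76,0,0,0,5]]}'
```

```text
clock: 3.45
position: [524.7, 297.5, 54.6]
eef_rot: [-2.551, -1.833, -0.0]
contact_force: [0.6, 0.4, 0.0]
finger_gap: 39.1
gripper_force: 0.0
```

```bash
python3 drive.py '{"offsets": [[0,0,0,0,0,0,5],[0,0,0,0,0,0,5],[0,0,0,0,0,0,5],[0,0,0,0,0,0,5],[0,0,0,0,0,0,5],[0,0,0,0,0,0,5],[0,0,0,0,0,0,5],[0,0,-4,0,0,0,5],[0,0,-8,0,0,0,5],[0,0,-20,0,0,0,5],[0,0,-45,0,0,0,5],[0,0,-75,0,0,0,5]]}'
python3 - <<'E'
from h import *
st=manip.get_state();print(R.from_rotvec(st['eef_rot']).as_matrix().round(3),st['joints'],st['contact_force'],st['ft_torque'])
E
```

```text
clock: 4.65
position: [524.3, 297.2, 130.5]
eef_rot: [2.552, 1.833, -0.002]
contact_force: [0.7, -0.3, -0.1]
finger_gap: 4.8
gripper_force: 0.0
[[ 0.319  0.948 -0.001]
 [ 0.948 -0.319 -0.001]
 [-0.001 -0.001 -1.   ]] [-0.92013235  0.34590096  0.407119    1.63754768 -0.14495343  1.18924536
 -0.8054539 ] [ 0.6609667  -0.25165429 -0.11079937] [-0.09617717  0.04749592  0.00096601]
```

Run:
```python
from h import *
w=grab('wrist','w3.png')
```

```text
(no output)
```

View pics/w3.png

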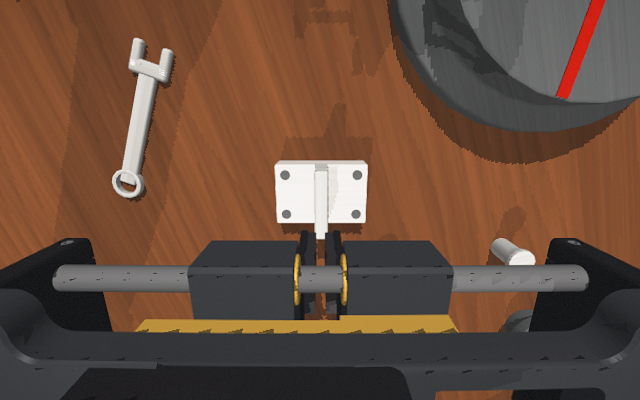

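The block has not moved and the fingers closed on nothing. I'll check the camera geometry against the fingertips seen at about (323,238).

Run:
```python
from h import *
import pickle
w=grab('wrist');st=manip.get_state();Rm=R.from_rotvec(st['eef_rot']).as_matrix();p=st['position']
T=np.array(w['T']);print((Rm.T@(T[:3,3]-p)).round(1),(Rm.T@T[:3,:3]).round(3).tolist())
for z in(11,0,-8,-30): print(z,proj(w,[p+Rm@[0,0,z]]).round(1),proj(w,[p+Rm@[9.5,0,z]]).round(1))
# bar in top & scene
t=grab('top');s=grab('scene')
c=np.array([524.6,298.3,0]);print(proj(t,[c+[0,0,31],c+[0,0,69],p]).round(1).tolist(),proj(s,[c+[0,0,69],p+Rm@[0,0,11]]).round(1).tolist())
def crop(f,x,y):
    a=np.asarray(f['pixels'])[y-45:y+45,x-60:x+60,::-1]
    return cv2.resize(a,None,fx=3.3,fy=3.3,interpolation=2)
a=crop(t,165,230);b=crop(s,474,260);cv2.imwrite('pics/crop2.png',np.hstack([a,b]))
```

```text
[  76.6   -0.2 -181.7] [[-0.001, -0.96, -0.278], [1.0, -0.0, -0.002], [0.001, -0.278, 0.96]]
11 [[320.8 228.4]] [[320.8 215.6]]
0 [[320.8 234.5]] [[320.8 221.1]]
-8 [[320.8 239.4]] [[320.8 225.5]]
-30 [[320.8 255.2]] [[320.8 239.8]]
[[163.7, 233.1], [157.5, 233.7], [145.2, 233.6]] [[482.2, 254.0], [489.8, 232.0]]
```

View pics/crop2.png

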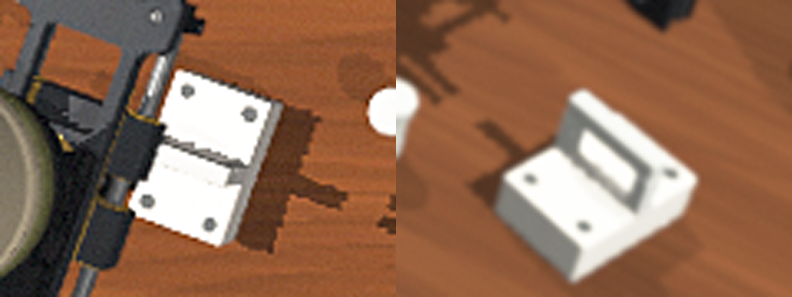

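The scene and wrist views agree: the real fingertips sit roughly 25–28 mm higher than the stated tool frame says, so the jaws closed just above the bar. I'll measure this by gently touching the bar's top (z=69) with the closed fingers.

```bash
python3 drive.py '{"offsets": [[0,0,40,0,0,0,5],[0,0,70,0,0,0,5],[0,0,73,0,0,0,5],[0,0,74,0,0,0,5],[0,0,75,0,0,0,5],[0,0,76,0,0,0,5]]}'; python3 drive.py '{"offsets": [[0,0,1,0,0,0,5],[0,0,2,0,0,0,5]]}';python3 drive.py '{"offsets": [[0,0,1,0,0,0,5],[0,0,2,0,0,0,5]]}'
```

```text
clock: 5.45
position: [525.6, 298.0, 55.0]
eef_rot: [-2.552, -1.833, -0.003]
contact_force: [0.7, 0.9, -0.7]
finger_gap: 4.9
gripper_force: 0.0
clock: 5.65
position: [525.0, 297.8, 52.1]
eef_rot: [-2.551, -1.833, -0.002]
contact_force: [-0.6, 0.0, 0.4]
finger_gap: 5.3
gripper_force: 0.0
clock: 5.85
position: [525.0, 297.8, 51.4]
eef_rot: [-2.551, -1.832, -0.001]
contact_force: [-8.5, -5.3, 24.5]
finger_gap: 4.8
gripper_force: 12.2
```

Contact comes at TCP z≈52, so the true tips lie 17 mm behind the reported TCP (a shift of 28 mm). The grasp height is therefore TCP z≈26.

```bash
python3 drive.py '{"offsets": [[0,0,-20,0,0,0,50],[0,0,-20,0,0,0,50],[0,0,-20,0,0,0,50],[0,0,-20,0,0,0,50],[0,0,-20,0,0,0,50],[0,0,-20,0,0,0,50],[0,0,-20,0,0,0,50]]}'; python3 drive.py '{"offsets": [[0,0,20,0,0,0,50],[0,0,30,0,0,0,50],[0,0,36,0,0,0,50],[0,0,40,0,0,0,50],[0,0,43,0,0,0,50]]}'
```

```text
clock: 6.55
position: [524.6, 297.5, 69.3]
eef_rot: [2.552, 1.833, -0.001]
contact_force: [1.0, -0.5, 0.2]
finger_gap: 48.2
gripper_force: 0.0
clock: 7.05
position: [524.9, 297.6, 26.5]
eef_rot: [2.552, 1.833, 0.0]
contact_force: [0.2, -0.7, -0.1]
finger_gap: 49.8
gripper_force: 0.0
```

```bash
python3 drive.py '{"offsets": [[0,0,1,0,0,0,5],[0,0,2,0,0,0,5],[0,0,2,0,0,0,5],[0,0,2,0,0,0,5],[0,0,2,0,0,0,5],[0,0,2,0,0,0,5],[0,0,2,0,0,0,5],[0,0,2,0,0,0,5]]}'
```

```text
clock: 7.85
position: [524.9, 297.6, 24.7]
eef_rot: [-2.552, -1.833, -0.001]
contact_force: [-0.1, -0.3, 0.8]
finger_gap: 11.6
gripper_force: 30.0
```

```bash
python3 drive.py '{"offsets": [[0,0,-3,0,0,0,5],[0,0,-10,0,0,0,5],[0,0,-25,0,0,0,5],[0,0,-50,0,0,0,5],[0,0,-80,0,0,0,5],[0,0,-110,0,0,0,5],[0,0,-140,0,0,0,5],[0,0,-170,0,0,0,5],[0,0,-190,0,0,0,5],[0,0,-200,0,0,0,5]]}'
python3 - <<'E'
from h import *
import pickle
st=manip.get_state();Rm=R.from_rotvec(st['eef_rot']).as_matrix();print(Rm.round(3),st['joints'],st['contact_force'],st['ft_torque'])
# deck points: correspondences top / scene crops
F=pickle.load(open('F.pkl','rb'))
tp=lambda x,y:(375+x/4-.375,165+y/4-.375); sp=lambda x,y:(215+(x-404)/3.6-.36,110+y/3.6-.36)
for n,a,b in [('far left',(124,97),(553,150)),('far right',(349,97),(441,84)),('rail far right top',(351,155),(470,58)),('rail far L top',(314,152),(468,80)),('rail near',(304,450),(755,112))]:
    P=tri([(F['top'],tp(*a)),(F['scene'],sp(*b))]); print(n,P.round(1),proj(F['top'],[P]).round(1)-tp(*a),proj(F['scene'],[P]).round(1)-sp(*b))
E
```

```text
clock: 8.85
position: [525.4, 297.7, 227.7]
eef_rot: [-2.552, -1.832, -0.006]
contact_force: [1.6, 0.3, -5.4]
finger_gap: 11.5
gripper_force: 30.0
[[ 0.32   0.948  0.003]
 [ 0.948 -0.32   0.002]
 [ 0.003  0.002 -1.   ]] [-0.93418529  0.27871028  0.42500348  1.51120392 -0.11655574  1.3731018
 -0.82648215] [ 1.60286103  0.25355397 -5.36658012] [-0.02647513  0.06024389 -0.02759779]
far left [ 615.9 -154.2  134.9] [[ 0.875 -0.675]] [[0.97111111 0.19333333]]
far right [ 615.6 -249.6  140.8] [[-0.675  0.525]] [[-0.61777778 -0.17333333]]
rail far right top [ 590.7 -249.6  146.7] [[-0.175  0.125]] [[-0.17333333 -0.05111111]]
rail far L top [ 595.4 -240.5  136.3] [[ 2.075 -1.725]] [[2.18222222 0.43777778]]
rail near [ 430.9 -219.3   58.1] [[-20.325  11.275]] [[-17.74        -4.35111111]]
```

```bash
python3 drive.py '{"offsets": [[-10,3,0,0,0,-0.02,5],[-30,10,0,0,0,-0.06,5],[-60,20,0,0,0,-0.12,5],[-95,32,0,0,0,-0.18,5],[-135,45,0,0,0,-0.25,5],[-180,60,0,0,0,-0.3,5],[-225,76,0,0,0,-0.322,5],[-265,90,0,0,0,-0.322,5],[-300,101,0,0,0,-0.322,5]]}'; python3 drive.py '{"offsets": [[-35,0,0,0,0,0,5],[-75,0,0,0,0,0,5],[-115,0,0,0,0,0,5],[-155,0,0,0,0,0,5],[-195,0,0,0,0,0,5],[-230,0,0,0,0,0,5],[-255,0,0,0,0,0,5],[-270,0,0,0,0,0,5],[-275,0,0,0,0,0,5],[-275,0,0,0,0,0,5],[-275,0,0,0,0,0,5]]}'
python3 - <<'E'
from h import *
import pickle
w=grab('wrist','w4.png'); pickle.dump(w,open('w4.pkl','wb'))
print(manip.get_state()['joints'])
E
```

```text
clock: 9.75
position: [523.9, -21.9, 224.6]
eef_rot: [-2.227, -2.216, 0.0]
contact_force: [1.0, -0.2, -4.6]
finger_gap: 11.3
gripper_force: 30.0
clock: 10.85
position: [524.1, -292.7, 224.3]
eef_rot: [-2.223, -2.219, -0.001]
contact_force: [0.2, 0.7, -5.0]
finger_gap: 11.6
gripper_force: 30.0
[-0.18203657  0.32377984  0.7794562   1.53549325 -0.23075682  1.37740418
  0.61473253]
```

View pics/w4.png

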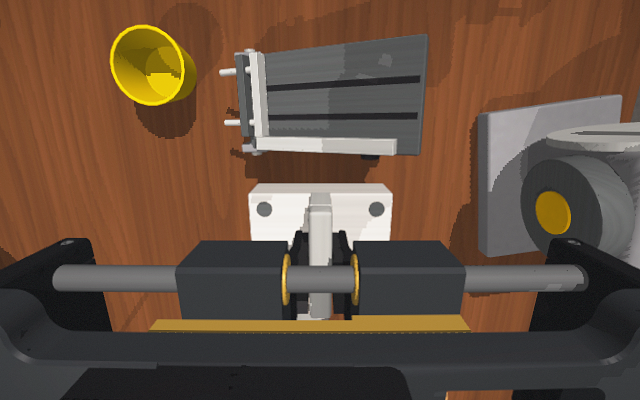

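The wrist view shows the deck clearly: far corners at (427,35) and (419,154), the bar's upslope edge from (263,52) to (269,137), and the rail along row ~145. I'll zoom in to get corner pixels.

Run:
```python
import cv2
a=cv2.imread('pics/w4.png')[25:165,220:440]
cv2.imwrite('pics/crop3.png',cv2.resize(a,None,fx=3.6,fy=3.6,interpolation=2))
```

```text
(no output)
```

View pics/crop3.png

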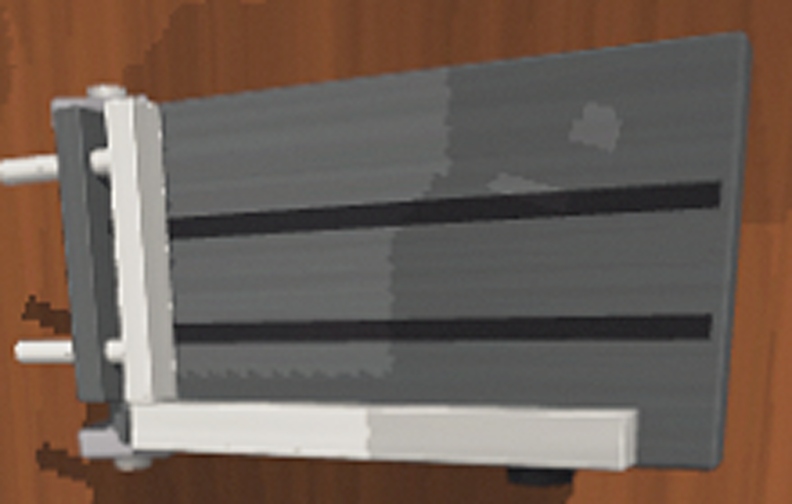

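```bash
cat > fit.py <<'E'
from h import *
import pickle
from scipy.optimize import least_squares
F=pickle.load(open('F.pkl','rb')); w=pickle.load(open('w4.pkl','rb'))
tp=lambda x,y:(375+x/4-.375,165+y/4-.375); wp=lambda x,y:(220+x/3.6-.36,25+y/3.6-.36); sp=lambda x,y:(215+(x-404)/3.6-.36,110+y/3.6-.36)
# deck coords (z from top face), pixel
W=[((190,50,0),(738,36)),((190,-50,0),(714,466)),((170,-35,14),(630,410)),((170,-49,14),(622,469)),((20,-35,14),(131,402)),((20,-49,14),(134,448))]
Wb=[((0,49,14),(133,97)),((0,-35,14),(153,400)),((0,49,0),(162,103)),((0,-35,0),(176,400)),((-10,49,14),(106,100))]
T=[((190,50,0),(123,97)),((190,-50,0),(348,99)),((170,-35,14),(314,152)),((170,-49,14),(351,156)),((20,-49,14),(304,452))]
S=[((190,50,0),(553,150)),((190,-50,0),(441,84)),((170,-49,14),(470,58))]
def pose(q): return R.from_rotvec([0,0,q[3]]).as_matrix()@R.from_euler('yx',[-q[4],q[5]]).as_matrix()
def res(q,use='WTS'):
    M=pose(q); r=[]
    def add(f,L,fn,s=0,k=1):
        P=np.array([l[0] for l in L],float); P[:,0]+=s
        r.append(k*(proj(f,P@M.T+q[:3])-[fn(*l[1]) for l in L]).ravel())
    add(w,W,wp); add(w,Wb,wp,q[6])
    if 'T' in use: add(F['top'],T,tp)
    if 'S' in use: add(F['scene'],S,sp)
    return np.concatenate(r)
if __name__=='__main__':
  for u in ('W','WT','WTS'):
    o=least_squares(res,[440,-195,60,0,.4,0,35],args=(u,),loss='soft_l1',x_scale=[10,10,10,.1,.1,.1,10])
    print(u,o.x.round(3).tolist(),res(o.x,u).round(1).tolist())
  np.save('deck.npy',o.x)
E
python3 fit.py
```

```text
W [440.176, -202.832, 54.038, 0.013, 0.422, 0.005, 28.61] [1.5, 0.0, -0.4, 0.2, -0.9, 0.0, 0.6, -0.7, -0.4, -0.3, -0.2, -0.3, 0.0, 0.1, 0.1, 0.4, -0.1, 0.8, 0.9, -0.6, -0.5, 0.3]
WT [440.491, -202.864, 54.907, 0.011, 0.421, 0.005, 28.345] [2.3, 0.2, 0.2, 0.7, -0.3, 0.4, 1.1, -0.3, -0.3, -0.2, -0.2, -0.1, 0.1, 0.0, -0.0, 0.5, -0.1, 0.7, 0.8, -0.5, -0.5, 0.2, -0.8, 0.8, -1.0, 0.9, 0.0, 1.1, -1.4, 0.2, -0.6, 0.2]
WTS [441.368, -202.997, 55.2, 0.004, 0.439, -0.012, 27.544] [3.2, -0.5, 0.7, 1.3, -0.3, 0.5, 1.0, 0.0, -0.3, -0.3, -0.3, -0.1, 0.2, -0.0, -0.7, 0.4, 0.3, 0.9, 0.4, -0.3, -0.2, 0.2, -0.5, 0.8, -0.2, 1.3, 0.5, 1.6, -0.8, 0.7, -0.4, 0.2, 3.0, -0.0, -0.3, 1.0, 0.3, 2.1]
```

```bash
sed -i 's/(738,36)/(742,35)/; s/\[-q\[4\],q\[5\]\]/[-q[4],0*q[5]]/' fit.py
cat > goal.py <<'E'
import sys
from h import *
from fit import pose
q=np.load('deck.npy');M=pose(q)
H=24.7
def goal(x,y,z):
    Rt=np.c_[M[:,1],M[:,0],-M[:,2]]
    return q[:3]+M@[x,y,z+H],Rt
if __name__=='__main__':
    st=manip.get_state();Rm=R.from_rotvec(st['eef_rot']).as_matrix()
    p,Rt=goal(*map(float,sys.argv[1:4])); 
    print('tool move',(Rm.T@(p-st['position'])).round(1),R.from_matrix(Rm.T@Rt).as_rotvec().round(3),'deck pos now',(M.T@(st['position']-q[:3])-[0,0,H]).round(2),'F deck',(M.T@st['contact_force']).round(1))
E
sed -i "s/('W','WT','WTS')/('WTS','W','WT')/" fit.py; python3 fit.py; python3 goal.py 95 3 70; python3 goal.py 90 3 30
```

```text
WTS [441.145, -202.852, 55.339, 0.009, 0.436, -0.036, 27.988] [1.9, -0.3, 0.6, 1.2, -0.3, 0.7, 1.0, 0.1, -0.2, -0.2, -0.2, -0.1, 0.1, -0.1, -0.3, 0.4, 0.1, 0.6, 0.7, -0.4, -0.4, 0.1, -0.4, 0.9, -0.4, 1.2, 0.5, 1.5, -0.9, 0.6, -0.5, 0.2, 3.1, -0.3, -0.3, 1.4, 0.2, 2.4]
W [440.455, -202.863, 54.179, 0.011, 0.427, -0.0, 28.362] [0.7, 0.0, -0.2, 0.3, -0.8, -0.0, 0.6, -0.7, -0.3, -0.3, -0.3, -0.3, 0.1, 0.1, -0.1, 0.3, 0.0, 0.8, 0.8, -0.5, -0.4, 0.3]
WT [440.666, -202.91, 54.951, 0.01, 0.424, -0.113, 28.173] [1.4, 0.3, 0.3, 0.7, -0.3, 0.3, 1.1, -0.3, -0.3, -0.2, -0.2, -0.1, 0.1, 0.0, -0.2, 0.4, 0.0, 0.8, 0.7, -0.4, -0.4, 0.2, -0.8, 0.8, -0.9, 1.0, 0.1, 1.2, -1.3, 0.3, -0.5, 0.2]
tool move [ 93.  -36.1  44.2] [-0.424  0.001 -0.011] deck pos now [145.11 -90.46  95.75] F deck [-2.8 -0.3 -5.3]
tool move [ 93.1 -24.2  82.7] [-0.424  0.001 -0.011] deck pos now [145.11 -90.46  95.75] F deck [-2.8 -0.3 -5.3]
```

```bash
python3 drive.py '{"offsets": [[20,-8,0,-0.06,0,0,5],[45,-16,5,-0.16,0,0,5],[70,-26,20,-0.28,0,-0.005,5],[85,-33,35,-0.37,0,-0.01,5],[93,-36,44,-0.424,0,-0.011,5],[93,-36,44,-0.424,0,-0.011,5],[93,-36,44,-0.424,0,-0.011,5],[93,-36,44,-0.424,0,-0.011,5]]}'; python3 goal.py 90 3 6
python3 - <<'E'
from h import *
print(manip.get_state()['joints'])
import pickle
from fit import pose
q=np.load('deck.npy');M=pose(q)
w=grab('wrist','w5.png');t=grab('top','t5.png');s=grab('scene','s5.png')
E
```

```text
clock: 11.7
position: [489.2, -201.4, 181.7]
eef_rot: [1.978, 1.995, 0.427]
contact_force: [-0.0, 0.5, -5.1]
finger_gap: 11.4
gripper_force: 30.0
tool move [ 2.2 -6.5 64.9] [ 0.     0.004 -0.001] deck pos now [96.45  1.01 70.87] F deck [-2.1  0.5 -4.6]
[-0.35230747 -0.25739843  0.6919555   2.12860128  0.02570623  0.81207582
  0.35096409]
```

View pics/s5.png

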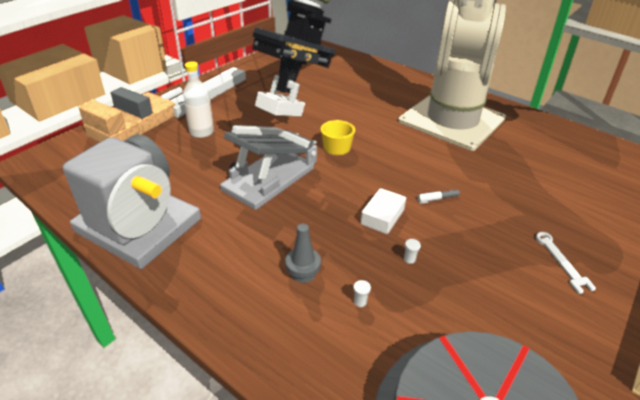

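The block hangs squarely above the deck at (280,103), tilted parallel to it, and the bystanders are untouched. From here I go down by touch.

```bash
python3 drive.py '{"offsets": [[1,-3,20,0,0,0,5],[2,-6,40,0,0.004,0,5],[2,-6,52,0,0.004,0,5],[2,-6,58,0,0.004,0,5],[2,-6,60,0,0.004,0,5],[2,-6,60,0,0.004,0,5]]}'; python3 goal.py 90 3 0; python3 drive.py '{"offsets": [[0,0,1,0,0,0,5],[0,0,2,0,0,0,5],[0,0,3,0,0,0,5],[0,0,3,0,0,0,5]]}';  python3 goal.py 90 3 0
```

```text
clock: 12.45
position: [507.6, -199.1, 123.6]
eef_rot: [1.979, 1.998, 0.431]
contact_force: [-0.1, -0.4, -4.3]
finger_gap: 11.8
gripper_force: 30.0
tool move [-0.2  0.8 10.3] [-0.    -0.001 -0.001] deck pos now [89.23  3.16 10.3 ] F deck [-1.8 -0.4 -3.9]
clock: 12.85
position: [508.6, -198.9, 120.7]
eef_rot: [1.98, 1.998, 0.432]
contact_force: [-0.1, 0.3, -5.4]
finger_gap: 11.8
gripper_force: 30.0
tool move [-0.4  1.   7.3] [ 0.    -0.001 -0.001] deck pos now [88.97  3.39  7.25] F deck [-2.3  0.3 -4.9]
```

```bash
python3 drive.py '{"offsets": [[0,0,1,0,0,0,5],[0,0,2,0,0,0,5],[0,0,3,0,0,0,5],[0,0,4,0,0,0,5],[0,0,4,0,0,0,5]]}';  python3 goal.py 90 3 0; python3 drive.py '{"offsets": [[0,0,1,0,0,0,5],[0,0,1,0,0,0,5]]}';  python3 goal.py 90 3 0
```

```text
clock: 13.35
position: [510.5, -199.4, 118.0]
eef_rot: [1.98, 1.996, 0.433]
contact_force: [-13.6, 1.2, 14.0]
finger_gap: 11.5
gripper_force: 30.0
tool move [0.2 0.4 4. ] [ 0.001 -0.001 -0.002] deck pos now [89.63  2.83  4.01] F deck [-6.6  1.3 18.4]
clock: 13.55
position: [511.1, -199.7, 117.7]
eef_rot: [1.98, 1.996, 0.434]
contact_force: [-22.1, 2.4, 23.9]
finger_gap: 11.4
gripper_force: 29.9
tool move [ 0.4 -0.   3.5] [ 0.002 -0.002 -0.002] deck pos now [90.03  2.56  3.53] F deck [-10.3   2.7  30.8]
```

```bash
python3 drive.py '{"offsets": [[0,0,-1,0,0,0,5],[0,0,-1.5,0,0,0,5]]}';  python3 goal.py 90 3 4; python3 -c "
from h import *
st=manip.get_state();Rm=R.from_rotvec(st['eef_rot']).as_matrix();print((Rm.T@st['contact_force']).round(2),(Rm.T@st['ft_torque']).round(3),st['joints'].round(3))"
```

```text
clock: 13.75
position: [510.3, -199.1, 117.8]
eef_rot: [1.979, 1.997, 0.432]
contact_force: [-0.5, -0.3, -2.7]
finger_gap: 11.8
gripper_force: 29.9
tool move [-0.2  0.6 -0.1] [ 0.001 -0.001 -0.001] deck pos now [89.39  3.15  3.93] F deck [-1.6 -0.3 -2.3]
[-0.27 -1.61  2.27] [ 0.861 -0.13  -0.078] [-0.429 -0.101  0.813  2.172 -0.15   0.652  0.506]
```

```bash
python3 drive.py '{"offsets": [[0,-3,0,0,0,0,5],[0,-6,0,0,0,0,5],[0,-9,0,0,0,0,5],[0,-12,0,0,0,0,5],[0,-12,0,0,0,0,5]]}';  python3 goal.py 73 3 4;  python3 -c "
from h import *
st=manip.get_state();Rm=R.from_rotvec(st['eef_rot']).as_matrix();print((Rm.T@st['contact_force']).round(2),(Rm.T@st['ft_torque']).round(3))"
```

```text
clock: 14.25
position: [498.4, -198.8, 112.0]
eef_rot: [1.981, 1.998, 0.431]
contact_force: [-2.0, -0.8, -2.9]
finger_gap: 11.8
gripper_force: 29.9
tool move [-0.5 -3.1 -0.4] [-0.001 -0.001 -0.001] deck pos now [76.09  3.5   3.56] F deck [-3.  -0.8 -1.8]
[-0.83 -2.99  1.81] [ 1.101 -0.096 -0.065]
```

Steady light deck contact. Now I creep toward the bar.

```bash
for i in 1 2 3; do echo; done; python3 drive.py '{"offsets": [[0,-0.5,0,0,0,0,5],[0,-1,0,0,0,0,5],[0,-1.5,0,0,0,0,5]]}';  python3 goal.py 73 3 4
```

```text
clock: 14.55
position: [497.7, -198.9, 111.8]
eef_rot: [1.98, 1.998, 0.431]
contact_force: [-0.1, -0.1, -3.6]
finger_gap: 11.7
gripper_force: 29.9
tool move [-0.4 -2.4 -0.4] [-0.    -0.001 -0.001] deck pos now [75.43  3.42  3.65] F deck [-1.6 -0.1 -3.2]
```

```bash
python3 drive.py '{"offsets": [[0,-0.5,0,0,0,0,5],[0,-1,0,0,0,0,5]]}';  python3 goal.py 73 3 4
```

```text
clock: 14.75
position: [496.8, -198.9, 111.4]
eef_rot: [1.98, 1.998, 0.431]
contact_force: [0.0, -0.1, -2.9]
finger_gap: 11.7
gripper_force: 29.9
tool move [-0.4 -1.4 -0.3] [-0.    -0.001 -0.001] deck pos now [74.39  3.44  3.67] F deck [-1.1 -0.1 -2.6]
```

```bash
python3 drive.py '{"offsets": [[0,-0.5,0,0,0,0,5],[0,-1,0,0,0,0,5]]}';  python3 goal.py 73 3 4
```

```text
clock: 14.95
position: [496.0, -198.9, 111.1]
eef_rot: [1.979, 1.998, 0.432]
contact_force: [1.3, 0.4, -4.3]
finger_gap: 11.3
gripper_force: 29.9
tool move [-0.4 -0.5 -0.3] [ 0.    -0.001 -0.001] deck pos now [73.55  3.42  3.7 ] F deck [-0.6  0.3 -4.5]
```

```bash
python3 drive.py '{"offsets": [[0,-0.5,0,0,0,0,5],[0,-1,0,0,0,0,5]]}';  python3 goal.py 73 3 4
```

```text
clock: 15.15
position: [495.5, -199.0, 111.1]
eef_rot: [1.979, 1.997, 0.432]
contact_force: [3.5, 0.6, -3.1]
finger_gap: 11.8
gripper_force: 30.0
tool move [-0.3 -0.1 -0.1] [ 0.001 -0.001 -0.001] deck pos now [73.1   3.34  3.88] F deck [ 1.9  0.5 -4.3]
```

The bar contact is at x≈73.4, as the pictures said. Now I slide toward the rail.

```bash
python3 drive.py '{"offsets": [[-1.5,0.5,0,0,0,0,5],[-3,0.5,0,0,0,0,5],[-4.5,0.5,0,0,0,0,5],[-6,0.5,0,0,0,0,5],[-6,0.5,0,0,0,0,5]]}';  python3 goal.py 73 -5 4
```

```text
clock: 15.65
position: [495.6, -205.3, 111.0]
eef_rot: [1.98, 1.997, 0.431]
contact_force: [3.9, 0.6, -3.6]
finger_gap: 12.0
gripper_force: 30.0
tool move [-2.1 -0.1 -0.3] [ 0.    -0.001 -0.001] deck pos now [73.09 -2.92  3.75] F deck [ 2.1  0.5 -4.9]
```

```bash
python3 drive.py '{"offsets": [[-0.5,0,0,0,0,0,5],[-1,0,0,0,0,0,5]]}';  python3 goal.py 73 -5 4
```

```text
clock: 15.85
position: [495.6, -206.0, 110.9]
eef_rot: [1.98, 1.998, 0.432]
contact_force: [2.8, 0.5, -2.3]
finger_gap: 11.8
gripper_force: 30.0
tool move [-1.4 -0.1 -0.3] [ 0.    -0.001 -0.001] deck pos now [73.06 -3.6   3.73] F deck [ 1.6  0.5 -3.3]
```

```bash
python3 drive.py '{"offsets": [[-0.5,0,0,0,0,0,5],[-1,0,0,0,0,0,5]]}';  python3 goal.py 73 -5 4
```

```text
clock: 16.05
position: [495.6, -207.0, 110.9]
eef_rot: [1.98, 1.998, 0.432]
contact_force: [3.5, 0.2, -3.5]
finger_gap: 11.9
gripper_force: 30.1
tool move [-0.4 -0.  -0.3] [ 0.    -0.001 -0.001] deck pos now [73.   -4.62  3.71] F deck [ 1.8  0.2 -4.6]
```

```bash
python3 drive.py '{"offsets": [[-0.5,0,0.2,0,0,0,5],[-1,0,0.3,0,0,0,5]]}';  python3 goal.py 73 -5 4
```

```text
clock: 16.25
position: [495.7, -208.0, 110.6]
eef_rot: [1.979, 1.998, 0.432]
contact_force: [2.4, 0.4, -2.4]
finger_gap: 11.7
gripper_force: 30.1
tool move [ 0.6 -0.  -0.6] [ 0.    -0.001 -0.001] deck pos now [73.04 -5.62  3.41] F deck [ 1.2  0.4 -3.2]
```

```bash
python3 drive.py '{"offsets": [[-0.5,0,0,0,0,0,5],[-0.8,0,0,0,0,0,5]]}';  python3 goal.py 73 -5 4
```

```text
clock: 16.45
position: [495.7, -208.6, 110.6]
eef_rot: [1.98, 1.998, 0.432]
contact_force: [4.5, 2.9, -2.6]
finger_gap: 11.6
gripper_force: 30.1
tool move [ 1.2  0.  -0.6] [-0.    -0.001 -0.001] deck pos now [72.95 -6.2   3.38] F deck [ 3.   2.9 -4.2]
```

```bash
python3 drive.py '{"offsets": [[-0.5,-0.4,0,0,0,0,5],[-0.8,-0.5,0,0,0,0,5]]}';  python3 goal.py 73 -5 4
```

```text
clock: 16.65
position: [495.6, -208.8, 110.7]
eef_rot: [1.979, 1.998, 0.433]
contact_force: [3.8, 5.5, 0.2]
finger_gap: 11.6
gripper_force: 30.1
tool move [ 1.4  0.  -0.5] [ 0.001 -0.002 -0.001] deck pos now [72.96 -6.44  3.48] F deck [ 3.5  5.4 -1.4]
```

```bash
python3 drive.py '{"offsets": [[-0.3,-0.4,0.2,0,0,0,5],[-0.5,-0.8,0.4,0,0,0,5],[-0.5,-0.8,0.4,0,0,0,5],[-0.5,-0.8,0.4,0,0,0,5]]}';  python3 goal.py 73 -5 4;python3 -c "
from h import *
st=manip.get_state();Rm=R.from_rotvec(st['eef_rot']).as_matrix();print((Rm.T@st['contact_force']).round(2),(Rm.T@st['ft_torque']).round(3))"
```

```text
clock: 17.05
position: [495.7, -208.8, 110.6]
eef_rot: [1.978, 1.999, 0.435]
contact_force: [2.2, 8.9, 6.8]
finger_gap: 11.6
gripper_force: 30.0
tool move [ 1.4  0.  -0.6] [ 0.002 -0.003 -0.   ] deck pos now [72.98 -6.39  3.4 ] F deck [4.9 8.9 5.2]
[ 8.89  4.9  -5.2 ] [-0.399  1.805 -0.116]
```

```bash
python3 drive.py '{"offsets": [[-0.2,-0.6,0,0,0,0,5],[-0.2,-1,0,0,0,0,5],[-0.2,-1,0,0,0,0,5],[-0.2,-1,0,0,0,0,5],[-0.2,-1,0,0,0,0,5]]}';  python3 goal.py 73 -5 4
```

```text
clock: 17.55
position: [495.5, -209.0, 110.7]
eef_rot: [1.977, 1.998, 0.436]
contact_force: [4.8, 8.3, 5.4]
finger_gap: 11.6
gripper_force: 30.0
tool move [ 1.6  0.2 -0.5] [ 0.003 -0.003  0.   ] deck pos now [72.85 -6.58  3.54] F deck [6.7 8.3 2.9]
```

Bar ≈9 N, rail ≈8 N and deck ≈8 N, held for over 0.5 s. I ease the load off and open the jaws.

```bash
python3 drive.py '{"offsets": [[0.3,0.5,0,0,0,0,5],[0.6,0.8,-0.2,0,0,0,5],[0.6,0.8,-0.2,0,0,0,5]]}';  python3 goal.py 73 -5 4; python3 drive.py '{"offsets": [[0,0,0,0,0,0,14],[0,0,0,0,0,0,18],[0,0,0,0,0,0,26],[0,0,0,0,0,0,36],[0,0,0,0,0,0,44],[0,0,0,0,0,0,44],[0,0,0,0,0,0,44]]}';python3 goal.py 73 -5 4
```

```text
clock: 17.85
position: [495.5, -208.9, 110.7]
eef_rot: [1.978, 1.998, 0.434]
contact_force: [4.9, 4.8, 3.2]
finger_gap: 11.9
gripper_force: 30.1
tool move [ 1.5  0.1 -0.4] [ 0.002 -0.002 -0.   ] deck pos now [72.89 -6.48  3.55] F deck [5.8 4.7 0.9]
clock: 18.55
position: [494.2, -209.8, 109.7]
eef_rot: [1.98, 1.998, 0.431]
contact_force: [0.3, -0.2, 0.0]
finger_gap: 42.4
gripper_force: 0.0
tool move [ 2.4  1.7 -0.8] [-0.    -0.001 -0.001] deck pos now [71.28 -7.37  3.16] F deck [ 0.3 -0.2 -0.1]
```

```bash
python3 drive.py '{"offsets": [[0.9,1.6,0,0,0,0,44],[0.9,1.6,-8,0,0,0,44],[0.9,1.6,-25,0,0,0,44],[0.9,1.6,-55,0,0,0,44],[0.9,1.6,-90,0,0,0,44],[0.9,1.6,-120,0,0,0,44],[0.9,1.6,-120,0,0,0,44],[0.9,1.6,-120,0,0,0,44]]}'
python3 - <<'E'
from h import *
import pickle
from fit import pose
q=np.load('deck.npy');M=pose(q)
w=grab('wrist','w6.png');st=manip.get_state();print(st['contact_force'])
g=cv2.cvtColor(np.asarray(w['pixels']),cv2.COLOR_RGB2GRAY).astype(float)
# bolts expected if home; refine dark centroid; solve on block-top plane
n=M[:,2]; o3=lambda x,y,z:q[:3]+M@[x,y,z]
c0=np.array([73.4,-5.5]);out=[]
for a,b in[(-35,-20),(-35,20),(35,-20),(35,20)]:
    p=proj(w,[o3(c0[0]+a,c0[1]+b,32)])[0]; x,y=p.round().astype(int)
    if not(10<x<630 and 10<y<390): print('out',p);continue
    k=g[y-9:y+10,x-9:x+10]; m=np.clip(np.median(k)-40-k,0,None); yy,xx=np.mgrid[y-9:y+10,x-9:x+10]
    u=((m*xx).sum()/m.sum(),(m*yy).sum()/m.sum()); O,d=rays(w,[u]);d=d[0]
    P=O+d*(n@(o3(0,0,32)-O)/(n@d)); out.append((M.T@(P-q[:3])).round(1).tolist()); print((a,b),p.round(1),np.round(u,1),out[-1],m.sum().round())
E
```

```text
clock: 19.35
position: [446.7, -209.5, 220.2]
eef_rot: [1.979, 1.997, 0.433]
contact_force: [0.1, 0.4, -1.2]
finger_gap: 43.9
gripper_force: 0.0
[-0.47948934  0.25341594 -0.90327046]
(-35, -20) [287.2 209.2] [287.5 209.4] [38.8, -25.7, 32.0] 3173.0
(-35, 20) [285.9 171.8] [285.7 172. ] [38.2, 14.4, 32.0] 5663.0
(35, -20) [353.4 209. ] [353.8 209.6] [108.8, -26.1, 32.0] 4984.0
(35, 20) [354.6 171.7] [354.9 171.9] [108.8, 14.2, 32.0] 5697.0
```

The four bolts lie where a seated block would put them: centre (73.6, −5.8) mm, in line to within about 0.005 rad. Handing in.

```bash
python3 -c "
from workcell import manip
print(manip.job_done())"
```

```text
the job is handed in; nothing more can be done
None
```

I handed the job in at about 19.4 s. The block was pressed into the corner at about 9 N on the bar and 8 N on the rail, then released. A final camera check showed it still in the corner and aligned with the slope, but the judge returned no verdict.

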